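Rack the drive punches in order of size

ROBOT

A 6-joint arm with a two-finger parallel gripper is mounted at the origin on the work surface. World frame = base frame: x ahead of the robot, y to its left, z up, the work surface at z = 0. Lengths are in m, angles in rad, forces in N, time in s.
With the tool pointing down it reaches from about 0.425 to 0.95 m from the base axis. Payload 3.5 kg.
Tool frame: the origin (TCP) lies between the finger pads; the fingertips stand 22 mm ahead of it and the grasp point (between the pads) lies 3 mm ahead of it (ctrl.nose_length is the z of the fingertips in the tool frame, in m); z points along the fingers, y is the line along which they close (so a half turn about z gives the same grasp; the last joint's range is limited). The gripper opens to 85 mm and grips with 20 to 120 N. Pads are 22 mm wide; open, the fingers measure 114 mm over their backs; the gripper's body (76 mm by 85 mm) begins 54 mm behind the grasp point. The pads swing forward as they close: fully open they stand 13 mm farther back than shut.
Start: joints at [-1.404, 0.286, 1.577, -0, 1.279, -0.15], TCP at [0.21, -0.641, 0.253] pointing down, gripper open.
Joint ranges: [-2.77, 2.77], [-0.9, 2.22], [0.21, 2.48], [-1.53, 4.67], [0.24, 2.81], [-2.84, 2.84]. Speed limits (rad/s): [2.79, 2.79, 3.14, 3.14, 3.14, 3.14].

INTERFACE

Orientations are given as a unit quaternion [x, y, z, w].
In Python, from plant import ctrl gives the robot as it stands. The module is installed in compiled form; this text tells all that it offers.
- The arm moves only by the tool send_rows, never from a script. Its argument "rows" is text: rows parted by semicolons, each of 7 numbers parted by spaces: the turn, a rotation vector about the tool's x, y, z in shares of pi/2 rad (1.0 is pi/2 rad), then the shift along the tool's x, y, z in parts of the range, where 1.0 means 800 mm, then the opening, from -1 (shut) to 1 (fully open). A call has 1 to 8 rows; each row is the pose to reach, as a shift and turn from the pose commanded when the call began, along the tool's axes at that moment; what a row does not reach only later rows make up. A row lasts 1/8 s, in which the tool goes at most 62.5 mm and 10.7 degrees, less where a joint would pass 70% of its speed; a pose out of reach is approached as far as the arm can. A shift or turn number past 1, either way, is cut back to 1. A call with a gripper value outside its range is refused whole. The fingers move at their own pace and stop on an object; "grip_force" is the grip in N (left out, the last holds). Time passes only in rows, so rows that repeat a pose let the fingers close. It gives the time, the measured TCP pose, the force, the opening and the grip force at its end, in the units of the state.
- ctrl.get_state(): the state, without advancing time (a new reading comes with each control period).
- ctrl.read_camera(name): name is "side" or "top" or "wrist"; returns a dict with "color" (420x560x3 uint8, red, green, blue), "fx", "fy", "cx", "cy" (pixels), "extrinsics" (4x4, takes a point from world to camera coordinates). Camera axes: x right, y down, z forward; pixel columns grow to the right and rows downward; lengths in m; the calibration is good to about 2 mm. A picture is of the moment at which its call begins. There is no depth.
- ctrl.sign_off(): hands the job in; it is judged then, once.
Trained networks look in a picture, given as the dict that the camera call returned (one of the last four; its "shot" number tells which), for a name from the list of things; names that differ only in an ending like _2 or _b are one class to them, and where a whole thing is asked for, a point or a joint stands for the part that bears it (a point fixed in the world has none). Each returns a list of dicts, best first, with "p" (0 to 1); they miss things now and then, are a little off and sometimes report something else, mostly with a low value. They report only what shows in the picture. A call takes as long as a camera call.
- ctrl.look_for(picture, target): "position" ([x, y, z] in m, in the coordinates of the camera as it stood for that picture, good to about 4 mm: the middle of the surface that is visible of it).
The state is a dict: "time": time; "qpos": joint angles; "dq": joint speeds; "joint_efforts": joint torques, N m; "eef_pos": TCP position; "tcp_rot": TCP orientation; "contact_force": force on the tool from outside, world axes, zero at the start; "wrist_torque": the same for the moment, N m; "opening": opening from 0.0 (shut) to 1.0 (fully open); "finger_force": force on a finger pad.
Only numpy, scipy, OpenCV 4.12 (cv2) and the standard library are available. Lean on these libraries where they do the work, as an engineer would, in place of code of your own. Each camera call takes 0.05 s, during which the arm holds its last target. There are 200 camera calls.

TASK

Put the four steel punches back in the wooden tool rack, each standing upright on the floor of its own well with the cutting tube up, in order of size: the biggest in the well next to the tall end post, then ever smaller ones along the row to the smallest at the far end. Do not let any punch fall over.

Things in the scene. Friction and masses are not known exactly. Their poses are not given: they have to be found in the camera images.
- punch_extra_large: Biggest of four loose dark-steel punches standing on the bench, 126 mm tall: round foot 34 mm wide, 12 mm high; shank 18 mm wide; on top an upright round cutting tube 44 mm wide, 40 mm high, bright rim, black mouth. Grip the tube some 20 mm below the top, at any yaw. 0.14 to 0.5 kg. Origin: centre of the foot's underside; z up along the punch.
- punch_large: Second biggest of four loose dark-steel punches standing on the bench, 114 mm tall: round foot 34 mm wide, 12 mm high; shank 18 mm wide; on top an upright round cutting tube 36 mm wide, 40 mm high, bright rim, black mouth. Grip the tube some 20 mm below the top, at any yaw. 0.14 to 0.5 kg. Origin: centre of the foot's underside; z up along the punch.
- punch_medium: Third biggest of four loose dark-steel punches standing on the bench, 102 mm tall: round foot 34 mm wide, 12 mm high; shank 18 mm wide; on top an upright round cutting tube 28 mm wide, 40 mm high, bright rim, black mouth. Grip the tube some 20 mm below the top, at any yaw. 0.14 to 0.5 kg. Origin: centre of the foot's underside; z up along the punch.
- punch_small: Smallest of four loose dark-steel punches standing on the bench, 90 mm tall: round foot 34 mm wide, 12 mm high; shank 18 mm wide; on top an upright round cutting tube 20 mm wide, 40 mm high, bright rim, black mouth. Grip the tube some 20 mm below the top, at any yaw. 0.14 to 0.5 kg. Origin: centre of the foot's underside; z up along the punch.
- well_a: One of four alike pale wood blocks in a straight row, 80 mm apart, fixed on the rack's plank: 76 (x) x 78 (y, along the row) x 22 mm high, with an upright round well 58 mm wide, 22 mm deep, its floor 12 mm above the bench. Which name is where in the row changes. Origin: centre of the well's floor; z up, y along the row, x across.
- well_b: One of four alike pale wood blocks in a straight row, 80 mm apart, fixed on the rack's plank: 76 (x) x 78 (y, along the row) x 22 mm high, with an upright round well 58 mm wide, 22 mm deep, its floor 12 mm above the bench. Which name is where in the row changes. Origin: centre of the well's floor; z up, y along the row, x across.
- well_c: One of four alike pale wood blocks in a straight row, 80 mm apart, fixed on the rack's plank: 76 (x) x 78 (y, along the row) x 22 mm high, with an upright round well 58 mm wide, 22 mm deep, its floor 12 mm above the bench. Which name is where in the row changes. Origin: centre of the well's floor; z up, y along the row, x across.
- well_d: One of four alike pale wood blocks in a straight row, 80 mm apart, fixed on the rack's plank: 76 (x) x 78 (y, along the row) x 22 mm high, with an upright round well 58 mm wide, 22 mm deep, its floor 12 mm above the bench. Which name is where in the row changes. Origin: centre of the well's floor; z up, y along the row, x across.
- end_post: Tall end post of the rack: dark wood, 70 (x) x 30 (y, along the row) x 75 mm high, fixed at one end of the row, 65 mm from the nearest well's centre (which end changes). The other end has only a flat dark cap, 10 mm high. Origin: centre of its underside, 12 mm above the bench; z up.

How it is judged:
By the outcome, as a careful person would: the job done as asked, in the order asked, and still so for the second after the job is handed in, with the robot touching nothing.
It also fails if it takes over 112 s, if anything falls off the work surface, if the arm or the gripper's body presses on something with over 40 N, if the wrist force passes 120 N, or if a joint passes its speed limit or range.

## Working session

There is one attempt and no reset: what is moved stays moved. The work goes in short steps, Python scripts to look and compute and a tool call to move; the robot and the scene stay as the last step left them, time stands still between calls to the robot, and variables do not carry over. Pictures are saved under pics/ and viewed, at most 14 in all, crops included, and the job is handed in when it is done.

Besides the shell and the picture viewer there is one more tool, called after "Emit:" as name(argument=value, ...) on one line, values as JSON. send_rows: Moves the arm, as the interface text tells. Its arguments: {"type":"object","properties":{"rows":{"type":"string"},"grip_force":{"type":"number"}},"required":["rows"]}

```bash
mkdir -p pics; cat > h.py <<'E'
from plant import ctrl
import numpy as np, cv2
from scipy.spatial.transform import Rotation as R
P=['punch_extra_large','punch_large','punch_medium','punch_small']
def w(pic,p):
    return np.linalg.inv(np.array(pic['extrinsics']))[:3]@np.append(p,1)
def px(pic,X):
    c=np.array(pic['extrinsics'])@np.append(X,1); return (pic['fx']*c[0]/c[2]+pic['cx'],pic['fy']*c[1]/c[2]+pic['cy'])
def ray(pic,u,v,z):
    E=np.linalg.inv(np.array(pic['extrinsics'])); d=E[:3,:3]@[(u-pic['cx'])/pic['fx'],(v-pic['cy'])/pic['fy'],1]; o=E[:3,3]
    return o+d*(z-o[2])/d[2]
E
cat > a.py <<'E'
from h import *
s=ctrl.get_state(); print(s)
for n in ['top','side']:
    pic=ctrl.read_camera(n); cv2.imwrite(f'pics/{n}0.png',pic['color'][:,:,::-1])
    E=np.linalg.inv(np.array(pic['extrinsics']));print(n,E[:3,3].round(3),E[:3,2].round(2))
    for t in P+['well_a','end_post']:
        for r in ctrl.look_for(pic,t)[:6]:
            q=w(pic,r['position']); print(t,round(r['p'],2),q.round(3),np.round(px(pic,q)))
E
python3 a.py
```

```text
{'time': 0.0, 'qpos': array([-1.40400549e+00,  2.87190170e-01,  1.57817074e+00, -5.80243220e-06,
        1.27860065e+00, -1.50013209e-01]), 'dq': array([-0.00011903,  0.00049535, -0.00136009, -0.00027809, -0.00154657,
       -0.00141281]), 'joint_efforts': array([-2.03916261e-04, -4.05985951e+01, -2.92625588e+01, -8.78197397e-05,
        5.83793837e-03, -4.30221107e-06]), 'eef_pos': array([ 0.21020073, -0.64080151,  0.25193417]), 'tcp_rot': array([ 9.87479784e-01,  1.57741156e-01, -1.27132056e-05, -1.18438926e-03]), 'contact_force': array([-0.12993992, -0.26222628, -0.16544464]), 'wrist_torque': array([-0.02518425, -0.00307126, -0.03491594]), 'finger_force': 0.0, 'opening': 1.001465483300554}
top [ 0.464 -0.003  0.827] [ 0.13  0.01 -0.99]
punch_extra_large 0.83 [0.455 0.037 0.122] [260. 276.]
punch_large 0.73 [ 0.463 -0.072  0.113] [336. 271.]
punch_medium 0.68 [0.462 0.228 0.093] [133. 271.]
punch_medium 0.33 [0.644 0.028 0.029] [269. 161.]
punch_small 0.58 [ 0.475 -0.222  0.048] [427. 263.]
well_a 0.93 [ 0.641 -0.048  0.036] [315. 162.]
well_a 0.78 [0.644 0.029 0.035] [269. 160.]
well_a 0.68 [ 0.635 -0.135  0.034] [368. 166.]
well_a 0.56 [0.648 0.111 0.032] [219. 158.]
end_post 0.91 [ 0.625 -0.184  0.084] [405. 165.]
side [0.5   0.577 0.51 ] [ 0.06 -0.76 -0.64]
punch_extra_large 0.63 [0.454 0.052 0.108] [333. 196.]
punch_large 0.76 [ 0.467 -0.061  0.096] [324. 163.]
punch_medium 0.89 [0.464 0.241 0.07 ] [327. 305.]
punch_small 0.79 [ 0.477 -0.221  0.061] [318. 137.]
punch_small 0.32 [0.453 0.054 0.108] [334. 197.]
well_a 0.94 [0.639 0.014 0.033] [228. 212.]
well_a 0.91 [ 0.638 -0.067  0.035] [236. 185.]
well_a 0.81 [0.653 0.121 0.033] [209. 253.]
well_a 0.62 [ 0.63  -0.146  0.038] [245. 162.]
end_post 0.61 [ 0.627 -0.18   0.064] [248. 143.]
```

View pics/top0.png

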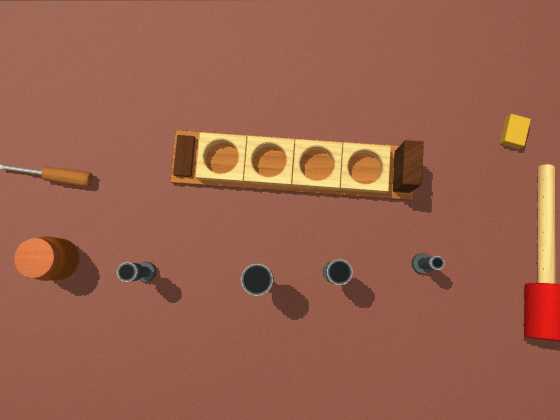

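View pics/side0.png

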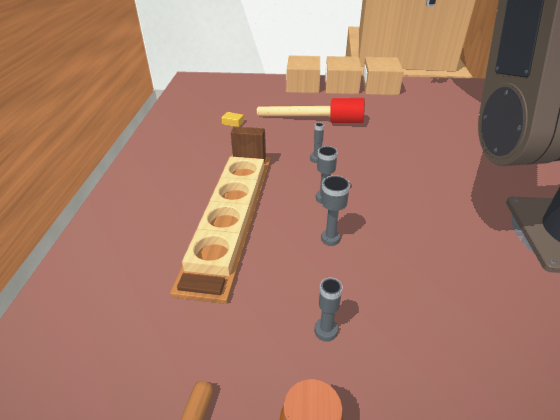

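The post is at the right (about pixel 408,167; y≈-0.19) with the cap at the left. Punch mouths in the top view are XL (257,280), L (339,272), M (127,271) and S (437,263). I'll refine these with the calibration.

```bash
cat > b.py <<'E'
from h import *
pts={'top':[(257,280),(339,272),(127,271),(437,263)],'side':[(336,186),(327,153),(330,289),(319,126)]}
H=[.126,.114,.102,.090]; rad=[.022,.018,.014,.010]
for n in pts:
    pic=ctrl.read_camera(n); im=pic['color']; g=im.max(2)
    for (u,v),h,name,r in zip(pts[n],H,P,rad):
        q=ray(pic,u,v,h); pr=np.array([px(pic,q+[r*np.cos(a),r*np.sin(a),0]) for a in np.linspace(0,6.28,40)])
        x0,y0=u-18,v-18; c=g[y0:y0+37,x0:x0+37]
        m=(c<35).astype(np.uint8); k,l,st,ce=cv2.connectedComponentsWithStats(m)
        b=l[18,18]; cc=ce[b]+[x0,y0]
        print(n,name,'eye',q.round(4),'mouth',b,st[b][2:],cc.round(1),ray(pic,*cc,h).round(4),'exp w',np.ptp(pr,axis=0).round(1))
    hsv=cv2.cvtColor(im,cv2.COLOR_RGB2HSV)
    m=((hsv[...,2]>175)&(hsv[...,0]>13)&(hsv[...,0]<32)).astype(np.uint8)
    cs,hi=cv2.findContours(m,cv2.RETR_CCOMP,cv2.CHAIN_APPROX_NONE)
    for c,hh in zip(cs,hi[0]):
        if hh[3]>=0 and len(c)>40:
            e=cv2.fitEllipse(cv2.convexHull(c)); print(n,'well',np.round(e[0],1),np.round(e[1],1),ray(pic,*e[0],.034).round(4))
E
python3 b.py
```

```text
top punch_extra_large eye [0.4497 0.0409 0.126 ] mouth 0 [  37   37 1362] [257. 280.] [0.4498 0.0409 0.126 ] exp w [31.  31.3]
top punch_large eye [ 0.461  -0.0768  0.114 ] mouth 0 [  37   37 1288] [339. 272.] [ 0.4609 -0.0767  0.114 ] exp w [24.9 25.1]
top punch_medium eye [0.4623 0.2342 0.102 ] mouth 0 [  37   37 1368] [127. 271.] [0.4623 0.2342 0.102 ] exp w [18.9 19.1]
top punch_small eye [ 0.4743 -0.2259  0.09  ] mouth 1 [ 8  8 47] [437.1 262.2] [ 0.4755 -0.226   0.09  ] exp w [13.4 13.4]
top well [364.5 165.5] [33.8 36.3] [ 0.6352 -0.1296  0.034 ]
top well [315.9 161.9] [33.8 36. ] [ 0.6414 -0.0494  0.034 ]
top well [267.4 157.5] [31.1 36.6] [0.6489 0.031  0.034 ]
top well [219.4 155.2] [33.3 36.1] [0.6528 0.1106 0.034 ]
side punch_extra_large eye [0.4504 0.0491 0.126 ] mouth 0 [  37   37 1369] [336. 186.] [0.4504 0.0491 0.126 ] exp w [27.6 16.3]
side punch_large eye [ 0.462  -0.0697  0.114 ] mouth 0 [  37   37 1369] [327. 153.] [ 0.462  -0.0697  0.114 ] exp w [19.5 10.3]
side punch_medium eye [0.4625 0.2403 0.102 ] mouth 0 [  37   37 1369] [330. 289.] [0.4625 0.2403 0.102 ] exp w [21.9 17.2]
side punch_small eye [ 0.4752 -0.2187  0.09  ] mouth 0 [  37   37 1369] [319. 126.] [ 0.4752 -0.2187  0.09  ] exp w [9.2 4.4]
side well [198.6 249.3] [10.9 20.4] [0.6715 0.1154 0.034 ]
```

```bash
cat > g.py <<'E'
from h import *
import sys
# args: x y z yaw(deg) -> tool-frame turn/shift, in sequence for several targets from the current pose
def go(*T,yaw=85.7):
    s=ctrl.get_state(); r0=R.from_quat(s['tcp_rot']); p=np.array(s['eef_pos'])
    c,sn=np.cos(np.radians(yaw)),np.sin(np.radians(yaw))
    Rt=R.from_matrix(np.array([[c,sn,0],[sn,-c,0],[0,0,-1]]))
    print('t',round(s['time'],2),'at',p.round(4),'F',np.round(s['contact_force'],1),'open',round(s['opening'],3),'ff',round(s['finger_force'],1))
    print('turn',(r0.inv()*Rt).as_rotvec(degrees=True).round(1))
    for t in T: print(t,'shift mm',(r0.inv().apply(np.array(t)-p)*1000).round(1))
if __name__=='__main__':
    a=list(map(float,sys.argv[1:])); go(*[a[i:i+3] for i in range(0,len(a),3)])
E
python3 g.py .46 -.35 .23  .45 .043 .22
```

```text
t 0.8 at [ 0.2103 -0.6414  0.2534] F [-0.4 -0.4 -0.6] open 0.999 ff 0.0
turn [  0.    0.  -67.5]
[0.46, -0.35, 0.23] shift mm [ 328.  -199.1   23.4]
[0.45, 0.043, 0.22] shift mm [ 441.  -575.7   33.3]
```

The rows are not in the units I measure in: shifts go in shares of 800 mm and turns go in shares of pi/2 rad. I convert before sending: 328 mm / 800 = 0.41, -199 mm / 800 = -0.2488, -67.5 degrees / 90 = -0.75.

Emit:
send_rows(rows="0 0 -0.1111 0.0625 -0.0375 0.005 1;0 0 -0.2222 0.125 -0.075 0.01 1;0 0 -0.3333 0.1875 -0.1125 0.015 1;0 0 -0.4444 0.25 -0.15 0.02 1;0 0 -0.5556 0.3125 -0.1875 0.025 1;0 0 -0.6667 0.375 -0.225 0.0288 1;0 0 -0.75 0.41 -0.2488 0.0288 1;0 0 -0.75 0.41 -0.2488 0.0288 1", grip_force=40)

```text
time: 1.8
eef_pos: [0.4612, -0.3482, 0.2305]
tcp_rot: [0.732, 0.681, 0.0, 0.0]
contact_force: [-0.3, -0.6, 0.4]
opening: 1.0
finger_force: 0.0
```

```bash
python3 g.py .45 .043 .21
```

```text
t 1.8 at [ 0.4612 -0.3482  0.2305] F [-0.3 -0.6  0.4] open 1.0 ff 0.0
turn [ 0.  -0.   0.2]
[0.45, 0.043, 0.21] shift mm [389.4 -39.5  20.5]
```

In the tool's units: 389 mm / 800 = 0.4863, 360 mm / 800 = 0.45.

Emit:
send_rows(rows="0 0 0 0.075 -0.0075 0.0038 1;0 0 0 0.15 -0.015 0.0075 1;0 0 0 0.225 -0.0225 0.0113 1;0 0 0 0.3 -0.03 0.015 1;0 0 0 0.375 -0.0375 0.02 1;0 0 0 0.45 -0.045 0.025 1;0 0 0 0.4863 -0.0488 0.025 1;0 0 0 0.4863 -0.0488 0.025 1")

```text
time: 2.8
eef_pos: [0.4506, 0.0413, 0.2105]
tcp_rot: [0.733, 0.68, 0.0, 0.0]
contact_force: [0.2, -0.3, 0.2]
opening: 1.0
finger_force: 0.0
```

```bash
cat > wr.py <<'E'
from h import *
import sys
pic=ctrl.read_camera('wrist'); cv2.imwrite('pics/%s.png'%sys.argv[1],pic['color'][:,:,::-1])
s=ctrl.get_state(); print(s['eef_pos'].round(4), 'cam',np.linalg.inv(pic['extrinsics'])[:3,3].round(3))
for t in P:
    for r in ctrl.look_for(pic,t)[:2]:
        q=w(pic,r['position']); print(t,round(r['p'],2),q.round(3),np.round(px(pic,q)))
E
python3 wr.py w1
```

```text
[0.4508 0.0403 0.2106] cam [0.456 0.111 0.331]
punch_extra_large 0.97 [0.45  0.046 0.127] [278. 219.]
punch_large 0.87 [ 0.463 -0.067  0.095] [303. 331.]
punch_large 0.18 [0.451 0.048 0.125] [278. 215.]
```

View pics/w1.png

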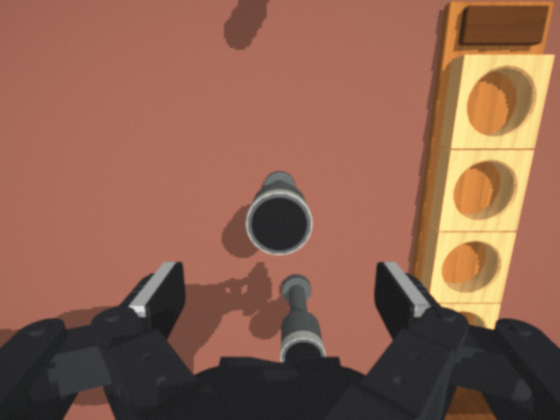

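The wrist view shows the XL mouth at about (279,222), between the open pads, and L below it near (302,350). Next I'll measure the mouth and the wells by ray.

```bash
python3 - <<'E'
from h import *
pic=ctrl.read_camera('wrist')
print(ray(pic,279,222,.126))
for u,v in [(501,101),(485,190),(471,266)]: print(ray(pic,u,v,.034).round(4))
E
python3 g.py .450 .043 .109
```

```text
[0.45111331 0.04162234 0.126     ]
[0.6517 0.1076 0.034 ]
[0.6455 0.0279 0.034 ]
[ 0.6391 -0.0506  0.034 ]
t 3.1 at [0.4509 0.0394 0.2104] F [ 0.2 -0.3 -0.2] open 1.001 ff 0.0
turn [ 0.   0.  -0.2]
[0.45, 0.043, 0.109] shift mm [  3.5  -1.1 101.4]
```

In the tool's units: 101 mm / 800 = 0.1263, 75 mm / 800 = 0.0938.

Emit:
send_rows(rows="0 0 0 0.0025 0 0.05 1;0 0 0 0.0025 0 0.0938 1;0 0 0 0.0025 0 0.1263 1;0 0 0 0.0025 0 0.1263 1;0 0 0 0.0025 0 0.1263 -0.3;0 0 0 0.0025 0 0.1263 -1;0 0 0 0.0025 0 0.1263 -1;0 0 0 0.0025 0 0.1263 -1", grip_force=50)

```text
time: 4.1
eef_pos: [0.4516, 0.0426, 0.111]
tcp_rot: [0.733, 0.68, 0.0, 0.001]
contact_force: [-2.6, 0.4, 6.5]
opening: 0.503
finger_force: 50.5
```

In the tool's units: -75 mm / 800 = -0.0938, -40 mm / 800 = -0.05.

Emit:
send_rows(rows="0 0 0 0 0 0 -1;0 0 0 0 0 0 -1;0 0 0 0 0 -0.0025 -1;0 0 0 0 0 -0.0125 -1;0 0 0 0 0 -0.05 -1;0 0 0 0 0 -0.0938 -1;0 0 0 0 0 -0.0938 -1")

```text
time: 4.97
eef_pos: [0.4527, 0.0425, 0.1872]
tcp_rot: [0.733, 0.68, 0.002, 0.003]
contact_force: [-0.2, 0.2, -3.7]
opening: 0.506
finger_force: 51.9
```

```bash
python3 g.py .635 -.130 .190 .635 -.130 .1225; python3 wr.py w2
```

```text
t 4.97 at [0.4527 0.0425 0.1872] F [-0.2  0.2 -3.7] open 0.506 ff 51.9
turn [ 0.4  0.  -0. ]
[0.635, -0.13, 0.19] shift mm [-158.2  194.8   -1.3]
[0.635, -0.13, 0.1225] shift mm [-158.2  194.4   66.2]
[0.4512 0.0427 0.185 ] cam [0.458 0.112 0.308]
punch_extra_large 0.66 [0.455 0.048 0.203] [283. 299.]
```

View pics/w2.png

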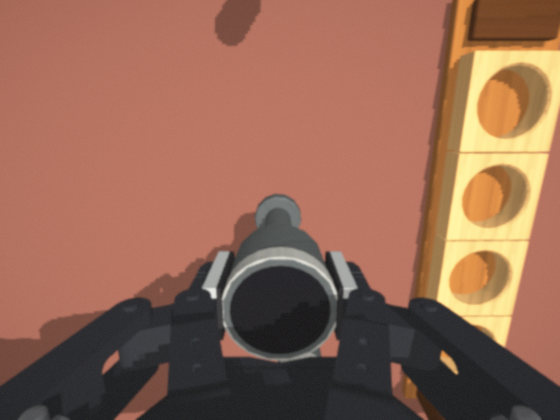

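In the tool's units: 195 mm / 800 = 0.2438, -158 mm / 800 = -0.1975.

Emit:
send_rows(rows="0 0 0 -0.0375 0.045 0 -1;0 0 0 -0.0775 0.095 0 -1;0 0 0 -0.1175 0.145 0 -1;0 0 0 -0.1575 0.1938 0 -1;0 0 0 -0.1875 0.2313 0 -1;0 0 0 -0.1975 0.2438 0 -1;0 0 0 -0.1975 0.2438 0 -1;0 0 0 -0.1975 0.2438 0 -1")

```text
time: 6.22
eef_pos: [0.6321, -0.1285, 0.1834]
tcp_rot: [0.733, 0.68, -0.0, -0.001]
contact_force: [-0.4, 0.1, -3.3]
opening: 0.501
finger_force: 52.2
```

```bash
python3 g.py .635 -.130 .122; python3 - <<'E'
from h import *
a=[]
for n in ['top','side']:
    pic=ctrl.read_camera(n); a.append(pic['color'][60:340,130:480] )
cv2.imwrite('pics/c1.png',np.hstack(a)[:,:,::-1])
E
```

```text
t 6.22 at [ 0.6321 -0.1285  0.1834] F [-0.4  0.1 -3.3] open 0.501 ff 52.2
turn [-0.1 -0.1 -0. ]
[0.635, -0.13, 0.122] shift mm [-1.4  3.1 61.4]
```

View pics/c1.png

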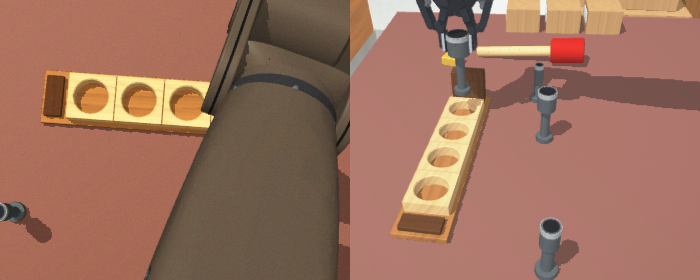

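The side view shows XL hanging upright over the well next to the post. Lowering it now.

In the tool's units: 62 mm / 800 = 0.0775, 61 mm / 800 = 0.0763.

Emit:
send_rows(rows="0 0 0 -0.0013 0.0025 0.0313 -1;0 0 0 -0.0013 0.0025 0.0563 -1;0 0 0 -0.0013 0.0025 0.0688 -1;0 0 0 -0.0013 0.0025 0.0738 -1;0 0 0 -0.0013 0.0025 0.0763 -1;0 0 0 -0.0013 0.0025 0.0775 -1;0 0 0 -0.0013 0.0025 0.0775 -1")

```text
time: 7.2
eef_pos: [0.6356, -0.1309, 0.1231]
tcp_rot: [0.733, 0.68, 0.0, 0.001]
contact_force: [0.1, -0.2, -2.5]
opening: 0.501
finger_force: 52.3
```

In the tool's units: 1.5 mm / 800 = 0.0019, 1 mm / 800 = 0.0013.

Emit:
send_rows(rows="0 0 0 0 0 0.0013 -1;0 0 0 0 0 0.0019 -1;0 0 0 0 0 0.0019 -1")

```text
time: 7.58
eef_pos: [0.6357, -0.1311, 0.123]
tcp_rot: [0.733, 0.68, 0.0, 0.001]
contact_force: [-4.4, -0.0, 5.5]
opening: 0.499
finger_force: 53.1
```

Emit:
send_rows(rows="0 0 0 0 0 0 0.1;0 0 0 0 0 0 0.2;0 0 0 0 0 0 0.5;0 0 0 0 0 0 1;0 0 0 0 0 0 1;0 0 0 0 0 -0.05 1;0 0 0 0 0 -0.1063 1;0 0 0 0 0 -0.1063 1")

```text
time: 8.57
eef_pos: [0.6378, -0.1317, 0.2116]
tcp_rot: [0.733, 0.68, 0.002, 0.005]
contact_force: [-0.0, -0.4, -0.1]
opening: 1.004
finger_force: 0.0
```

```bash
python3 wr.py w3;  python3 g.py .462 -.075 .208 .462 -.075 .097
```

```text
[ 0.6363 -0.1312  0.2086] cam [ 0.642 -0.062  0.332]
punch_extra_large 0.91 [ 0.634 -0.13   0.137] [271. 228.]
punch_large 0.68 [ 0.471 -0.079  0.103] [ 36. 161.]
punch_small 0.86 [ 0.482 -0.217  0.032] [135. 284.]
punch_small 0.23 [ 0.633 -0.108  0.036] [270. 169.]
t 8.82 at [ 0.6341 -0.1304  0.2036] F [-1.1 -0.  -1.6] open 0.999 ff 0.0
turn [-0.2 -0.1 -0.1]
[0.462, -0.075, 0.208] shift mm [  42.2 -175.8   -3.7]
[0.462, -0.075, 0.097] shift mm [  42.1 -175.4  107.3]
```

View pics/w3.png

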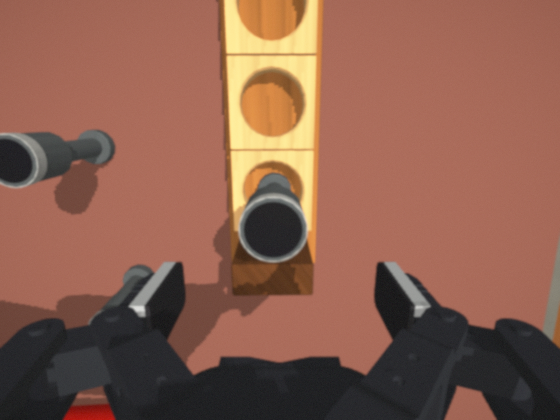

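XL stands centred in the post-end well. Next is L.

In the tool's units: -177 mm / 800 = -0.2213, -168 mm / 800 = -0.21.

Emit:
send_rows(rows="0 0 0 0.0125 -0.05 0 1;0 0 0 0.0275 -0.1125 0 1;0 0 0 0.04 -0.1688 0 1;0 0 0 0.05 -0.21 0 1;0 0 0 0.0525 -0.2213 0 1;0 0 0 0.0525 -0.2213 0 1;0 0 0 0.0525 -0.2213 0 1;0 0 0 0.0525 -0.2213 0 1")

```text
time: 9.82
eef_pos: [0.4626, -0.0758, 0.2058]
tcp_rot: [0.733, 0.68, 0.0, -0.0]
contact_force: [0.4, -0.3, -0.0]
opening: 0.999
finger_force: 0.0
```

```bash
python3 wr.py w4; python3 - <<'E'
from h import *
pic=ctrl.read_camera('wrist'); g=cv2.GaussianBlur(pic['color'].max(2),(5,5),1)
for r in cv2.HoughCircles(g,cv2.HOUGH_GRADIENT,1.2,30,param1=80,param2=25,minRadius=12,maxRadius=40)[0][:6]: print(r.round(1),ray(pic,r[0],r[1],.114).round(4))
print(px(pic,np.array([.461,-.0768,.114])),pic['fx'])
E
python3 g.py .462 -.0755 .097
```

```text
[ 0.4625 -0.0758  0.2058] cam [ 0.468 -0.006  0.326]
punch_extra_large 0.83 [ 0.624 -0.126  0.13 ] [521. 282.]
punch_large 0.72 [ 0.462 -0.073  0.112] [278. 217.]
punch_small 0.74 [ 0.477 -0.215  0.036] [303. 323.]
[463.8 145.8  39.2] [ 0.586  -0.0327  0.114 ]
[485.4  58.2  32.6] [0.5948 0.019  0.114 ]
[463.8 234.6  27.2] [ 0.591  -0.0948  0.114 ]
[545.4 301.8  35.3] [ 0.6563 -0.1535  0.114 ]
[277.8 191.4  17.6] [ 0.4629 -0.0538  0.114 ]
[276.6 222.6  20.2] [ 0.4603 -0.0759  0.114 ]
(np.float64(277.7041013826252), np.float64(223.74440870385024)) 320.428302221472
t 10.12 at [ 0.4619 -0.0755  0.2058] F [-0.4 -0.   0.1] open 0.999 ff 0.0
turn [-0. -0. -0.]
[0.462, -0.0755, 0.097] shift mm [-0.000e+00  1.000e-01  1.088e+02]
```

Everything agrees: L is at (.461,-.076). Descend and grip.

In the tool's units: 108 mm / 800 = 0.135, 80 mm / 800 = 0.1.

Emit:
send_rows(rows="0 0 0 0 -0.0013 0.05 1;0 0 0 0 -0.0013 0.1 1;0 0 0 0 -0.0013 0.135 1;0 0 0 0 -0.0013 0.135 1;0 0 0 0 -0.0013 0.135 -0.3;0 0 0 0 -0.0013 0.135 -1;0 0 0 0 -0.0013 0.135 -1;0 0 0 0 -0.0013 0.135 -1")

```text
time: 11.12
eef_pos: [0.4616, -0.0758, 0.0994]
tcp_rot: [0.733, 0.68, 0.0, 0.001]
contact_force: [-2.0, 1.1, 6.1]
opening: 0.41
finger_force: 49.5
```

In the tool's units: -75 mm / 800 = -0.0938, -40 mm / 800 = -0.05.

Emit:
send_rows(rows="0 0 0 0 0 0 -1;0 0 0 0 0 0 -1;0 0 0 0 0 -0.0025 -1;0 0 0 0 0 -0.0125 -1;0 0 0 0 0 -0.05 -1;0 0 0 0 0 -0.0938 -1;0 0 0 0 0 -0.0938 -1;0 0 0 0 0 -0.0938 -1")

```text
time: 12.12
eef_pos: [0.4598, -0.075, 0.1713]
tcp_rot: [0.733, 0.68, -0.001, -0.001]
contact_force: [0.0, -0.5, -4.9]
opening: 0.407
finger_force: 51.0
```

```bash
python3 g.py .6405 -.050 .170; python3 wr.py w5
```

```text
t 12.12 at [ 0.4598 -0.075   0.1713] F [ 0.  -0.5 -4.9] open 0.407 ff 51.0
turn [-0.1 -0.  -0.1]
[0.6405, -0.05, 0.17] shift mm [ 38.6 178.2   0.9]
[ 0.4595 -0.0749  0.1707] cam [ 0.466 -0.006  0.292]
punch_extra_large 0.81 [ 0.622 -0.126  0.104] [533. 290.]
punch_large 0.7 [ 0.461 -0.071  0.187] [282. 302.]
punch_medium 0.43 [ 0.624 -0.123  0.033] [474. 245.]
punch_small 0.72 [ 0.482 -0.218  0.038] [314. 351.]
```

In the tool's units: 178 mm / 800 = 0.2225, 165 mm / 800 = 0.2063.

Emit:
send_rows(rows="0 0 0 0.01 0.045 0 -1;0 0 0 0.0225 0.1063 0 -1;0 0 0 0.035 0.1625 0 -1;0 0 0 0.045 0.2063 0 -1;0 0 0 0.0488 0.2225 0 -1;0 0 0 0.0488 0.2225 0 -1;0 0 0 0.0488 0.2225 0 -1;0 0 0 0.0488 0.2225 0 -1")

```text
time: 13.38
eef_pos: [0.6403, -0.0502, 0.1728]
tcp_rot: [0.734, 0.68, -0.0, -0.0]
contact_force: [0.3, 0.1, -3.1]
opening: 0.408
finger_force: 51.3
```

```bash
python3 g.py .6405 -.050 .110
```

```text
t 13.38 at [ 0.6403 -0.0502  0.1728] F [ 0.3  0.1 -3.1] open 0.408 ff 51.3
turn [-0.  -0.  -0.1]
[0.6405, -0.05, 0.11] shift mm [ 0.2  0.3 62.8]
```

In the tool's units: 63.5 mm / 800 = 0.0794, 62 mm / 800 = 0.0775.

Emit:
send_rows(rows="0 0 0 0 0 0.0313 -1;0 0 0 0 0 0.0563 -1;0 0 0 0 0 0.07 -1;0 0 0 0 0 0.075 -1;0 0 0 0 0 0.0775 -1;0 0 0 0 0 0.0794 -1;0 0 0 0 0 0.0794 -1;0 0 0 0 0 0.0794 -1")

```text
time: 14.38
eef_pos: [0.6417, -0.0501, 0.1115]
tcp_rot: [0.733, 0.68, 0.0, 0.0]
contact_force: [-3.0, 0.8, 6.1]
opening: 0.406
finger_force: 52.5
```

In the tool's units: -95 mm / 800 = -0.1188, -40 mm / 800 = -0.05.

Emit:
send_rows(rows="0 0 0 0 0 0 -0.1;0 0 0 0 0 0 0.1;0 0 0 0 0 0 0.5;0 0 0 0 0 0 1;0 0 0 0 0 0 1;0 0 0 0 0 -0.05 1;0 0 0 0 0 -0.1188 1;0 0 0 0 0 -0.1188 1")

```text
time: 15.38
eef_pos: [0.6446, -0.0507, 0.2113]
tcp_rot: [0.733, 0.68, 0.003, 0.005]
contact_force: [0.4, 0.8, -0.6]
opening: 0.998
finger_force: 0.0
```

Emit:
send_rows(rows="0 0 0 0 0 0 1;0 0 0 0 0 0 1")

```text
time: 15.62
eef_pos: [0.6402, -0.0498, 0.2021]
tcp_rot: [0.733, 0.68, -0.001, -0.002]
contact_force: [-0.2, -0.5, 0.1]
opening: 1.002
finger_force: 0.0
```

```bash
python3 wr.py w6;  python3 g.py .4625 .235 .205
```

```text
[ 0.6403 -0.0498  0.2021] cam [0.646 0.02  0.323]
punch_extra_large 0.87 [ 0.635 -0.123  0.135] [280. 335.]
punch_extra_large 0.62 [0.644 0.037 0.031] [276.  97.]
punch_large 0.62 [ 0.646 -0.045  0.124] [288. 221.]
punch_large 0.25 [0.649 0.082 0.036] [279.  38.]
punch_small 0.43 [ 0.471 -0.227  0.09 ] [111. 410.]
t 15.88 at [ 0.6409 -0.0499  0.2033] F [-0.3 -1.   0.5] open 1.0 ff 0.0
turn [-0.1 -0.  -0.1]
[0.4625, 0.235, 0.205] shift mm [ 270.6 -199.5   -1.3]
```

View pics/w6.png

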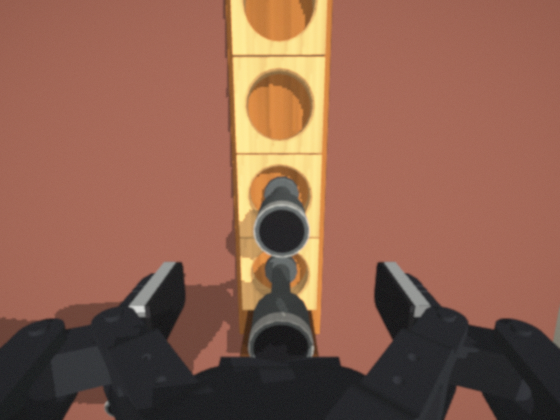

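L and XL stand upright in their wells (mouths at 281,229 and 281,342). Moving on to M.

In the tool's units: 271 mm / 800 = 0.3388, 258 mm / 800 = 0.3225.

Emit:
send_rows(rows="0 0 0 0.05 -0.0375 0 1;0 0 0 0.1063 -0.0788 0 1;0 0 0 0.1625 -0.12 0 1;0 0 0 0.2188 -0.1613 0 1;0 0 0 0.275 -0.2025 0 1;0 0 0 0.3225 -0.2375 0 1;0 0 0 0.3388 -0.25 0 1;0 0 0 0.3388 -0.25 0 1")

```text
time: 16.88
eef_pos: [0.4622, 0.2357, 0.2043]
tcp_rot: [0.733, 0.68, -0.0, 0.0]
contact_force: [-0.3, 0.1, 0.2]
opening: 0.998
finger_force: 0.0
```

Emit:
send_rows(rows="0 0 0 0 0 0 1;0 0 0 0 0 0 1")

```text
time: 17.12
eef_pos: [0.4633, 0.2344, 0.2043]
tcp_rot: [0.734, 0.679, -0.0, 0.0]
contact_force: [-0.4, 0.4, -0.5]
opening: 0.997
finger_force: 0.0
```

```bash
python3 wr.py w7; python3 - <<'E'
from h import *
pic=ctrl.read_camera('wrist')
print(px(pic,np.array([.4624,.2345,.102])))
im=cv2.resize(pic['color'][150:300,180:380],None,fx=3,fy=3,interpolation=cv2.INTER_CUBIC)
cv2.imwrite('pics/w7c.png',im[:,:,::-1])
E
python3 g.py .4625 .235 .085
```

```text
[0.4632 0.2344 0.2043] cam [0.469 0.304 0.325]
punch_large 0.54 [ 0.649 -0.044  0.024] [453. 410.]
(np.float64(278.68134914018293), np.float64(218.02185513685896))
t 17.43 at [0.4626 0.2351 0.2043] F [-1.  -0.1 -0.2] open 1.001 ff 0.0
turn [-0.   0.  -0.1]
[0.4625, 0.235, 0.085] shift mm [-1.000e-01 -1.000e-01  1.193e+02]
```

View pics/w7c.png

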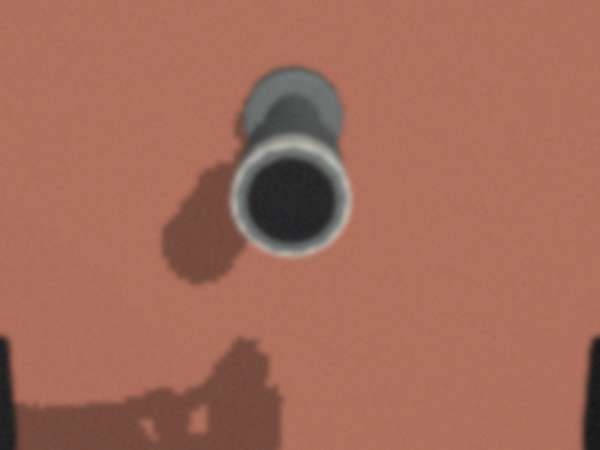

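The M mouth is at (277,215) against a predicted (279,218). That is within 2 mm, so I'll shift (+1,-1) and descend.

In the tool's units: 119 mm / 800 = 0.1488, 90 mm / 800 = 0.1125.

Emit:
send_rows(rows="0 0 0 0.0013 -0.0013 0.0563 1;0 0 0 0.0013 -0.0013 0.1125 1;0 0 0 0.0013 -0.0013 0.1488 1;0 0 0 0.0013 -0.0013 0.1488 1;0 0 0 0.0013 -0.0013 0.1488 -0.4;0 0 0 0.0013 -0.0013 0.1488 -1;0 0 0 0.0013 -0.0013 0.1488 -1;0 0 0 0.0013 -0.0013 0.1488 -1")

```text
time: 18.42
eef_pos: [0.462, 0.2368, 0.0867]
tcp_rot: [0.733, 0.68, 0.001, 0.0]
contact_force: [-1.7, -0.3, 5.1]
opening: 0.317
finger_force: 48.9
```

Emit:
send_rows(rows="0 0 0 0 0 0 -1;0 0 0 0 0 0 -1;0 0 0 0 0 -0.0025 -1;0 0 0 0 0 -0.0125 -1;0 0 0 0 0 -0.05 -1;0 0 0 0 0 -0.0938 -1;0 0 0 0 0 -0.0938 -1;0 0 0 0 0 -0.0938 -1")

```text
time: 19.42
eef_pos: [0.4605, 0.2362, 0.1588]
tcp_rot: [0.733, 0.68, -0.001, -0.001]
contact_force: [-0.5, -0.5, -3.4]
opening: 0.315
finger_force: 49.8
```

```bash
python3 g.py .6465 .030 .160; python3 wr.py w8
```

```text
t 19.43 at [0.4605 0.2362 0.1588] F [-0.5 -0.5 -3.4] open 0.315 ff 49.8
turn [-0.1  0.  -0.1]
[0.6465, 0.03, 0.16] shift mm [-191.4  201.1   -1.4]
[0.4601 0.236  0.1582] cam [0.466 0.306 0.279]
punch_large 0.51 [0.668 0.131 0.031] [524. 306.]
punch_medium 0.92 [0.459 0.241 0.171] [274. 295.]
punch_small 0.19 [0.462 0.239 0.174] [280. 303.]
```

In the tool's units: 201 mm / 800 = 0.2513, -191 mm / 800 = -0.2388.

Emit:
send_rows(rows="0 0 0 -0.0438 0.045 0 -1;0 0 0 -0.0875 0.0913 0 -1;0 0 0 -0.135 0.1413 0 -1;0 0 0 -0.1825 0.1913 0 -1;0 0 0 -0.2225 0.2338 0 -1;0 0 0 -0.2388 0.2513 0 -1;0 0 0 -0.2388 0.2513 0 -1;0 0 0 -0.2388 0.2513 0 -1")

```text
time: 20.68
eef_pos: [0.6462, 0.0321, 0.1596]
tcp_rot: [0.733, 0.68, -0.001, -0.001]
contact_force: [0.4, -0.4, -2.5]
opening: 0.315
finger_force: 50.0
```

Emit:
send_rows(rows="0 0 0 0 0 0 -1;0 0 0 0 0 0 -1")

```text
time: 20.92
eef_pos: [0.6469, 0.0318, 0.1605]
tcp_rot: [0.733, 0.68, 0.0, -0.0]
contact_force: [-0.2, -0.1, -2.4]
opening: 0.317
finger_force: 50.0
```

```bash
python3 g.py .6465 .030 .098
```

```text
t 20.93 at [0.6469 0.0318 0.1605] F [-0.2 -0.1 -2.4] open 0.317 ff 50.0
turn [-0. -0.  0.]
[0.6465, 0.03, 0.098] shift mm [-1.8 -0.3 62.5]
```

In the tool's units: 63.5 mm / 800 = 0.0794, 62 mm / 800 = 0.0775.

Emit:
send_rows(rows="0 0 0 -0.0025 0 0.0313 -1;0 0 0 -0.0025 0 0.0563 -1;0 0 0 -0.0025 0 0.07 -1;0 0 0 -0.0025 0 0.075 -1;0 0 0 -0.0025 0 0.0775 -1;0 0 0 -0.0025 0 0.0794 -1;0 0 0 -0.0025 0 0.0794 -1;0 0 0 -0.0025 0 0.0794 -1")

```text
time: 21.92
eef_pos: [0.6478, 0.0288, 0.0987]
tcp_rot: [0.733, 0.68, 0.0, 0.0]
contact_force: [-4.1, -0.4, 5.8]
opening: 0.315
finger_force: 51.1
```

In the tool's units: -107 mm / 800 = -0.1338, -95 mm / 800 = -0.1188.

Emit:
send_rows(rows="0 0 0 0 0 0 -0.25;0 0 0 0 0 0 -0.1;0 0 0 0 0 0 0.4;0 0 0 0 0 0 1;0 0 0 0 0 0 1;0 0 0 0 0 -0.05 1;0 0 0 0 0 -0.1188 1;0 0 0 0 0 -0.1338 1")

```text
time: 22.92
eef_pos: [0.6498, 0.0286, 0.2095]
tcp_rot: [0.733, 0.68, 0.003, 0.004]
contact_force: [0.4, 0.4, 0.4]
opening: 1.001
finger_force: 0.0
```

Emit:
send_rows(rows="0 0 0 0 0 0 1;0 0 0 0 0 0 1;0 0 0 0 0 0 1")

```text
time: 23.3
eef_pos: [0.6462, 0.0289, 0.2013]
tcp_rot: [0.733, 0.68, -0.001, -0.002]
contact_force: [-0.6, -0.6, -0.2]
opening: 1.0
finger_force: 0.0
```

```bash
python3 wr.py w9;  python3 g.py .475 -.225 .205
```

```text
[0.6464 0.0289 0.2017] cam [0.652 0.098 0.322]
punch_extra_large 0.5 [ 0.633 -0.124  0.065] [278. 359.]
punch_large 0.65 [ 0.643 -0.045  0.121] [283. 324.]
punch_medium 0.77 [0.645 0.031 0.114] [277. 222.]
t 23.55 at [0.6471 0.0288 0.2032] F [-0.2  0.4  0.5] open 0.998 ff 0.0
turn [-0.1 -0.  -0. ]
[0.475, -0.225, 0.205] shift mm [-266.1 -152.3   -1.6]
```

View pics/w9.png

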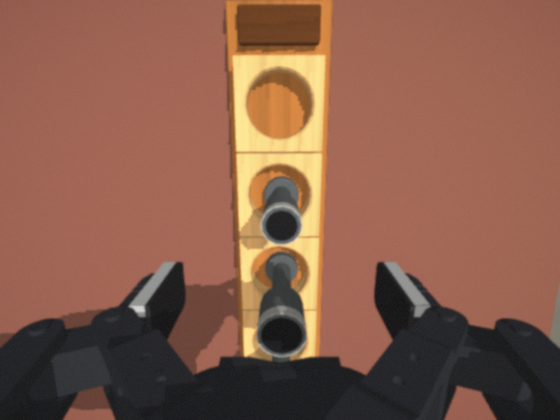

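M stands in the third well (mouth at 281,223), and only the cap-end well is left. Now S.

In the tool's units: -266 mm / 800 = -0.3325, -152 mm / 800 = -0.19.

Emit:
send_rows(rows="0 0 0 -0.045 -0.025 0 1;0 0 0 -0.095 -0.0538 0 1;0 0 0 -0.1513 -0.0863 0 1;0 0 0 -0.2075 -0.1188 0 1;0 0 0 -0.2638 -0.1513 0 1;0 0 0 -0.3125 -0.1788 0 1;0 0 0 -0.3325 -0.19 0 1;0 0 0 -0.3325 -0.19 0 1")

```text
time: 24.55
eef_pos: [0.4754, -0.2255, 0.2039]
tcp_rot: [0.734, 0.679, 0.0, 0.0]
contact_force: [0.1, 0.8, -0.8]
opening: 1.004
finger_force: 0.0
```

Emit:
send_rows(rows="0 0 0 0 0 0 1;0 0 0 0 0 0 1;0 0 0 0 0 0 1")

```text
time: 24.92
eef_pos: [0.476, -0.2241, 0.2037]
tcp_rot: [0.733, 0.68, 0.0, -0.0]
contact_force: [0.2, -0.4, -0.4]
opening: 1.001
finger_force: 0.0
```

```bash
python3 wr.py w10; python3 - <<'E'
from h import *
pic=ctrl.read_camera('wrist')
print(px(pic,np.array([.475,-.225,.09])))
im=cv2.resize(pic['color'][150:300,180:380],None,fx=3,fy=3,interpolation=cv2.INTER_CUBIC)
cv2.imwrite('pics/w10c.png',im[:,:,::-1])
E
python3 g.py .475 -.225 .073
```

```text
[ 0.4759 -0.2243  0.2038] cam [ 0.482 -0.155  0.324]
punch_extra_large 0.97 [ 0.618 -0.134  0.124] [514.  61.]
punch_extra_large 0.26 [ 0.477 -0.218  0.069] [279. 199.]
punch_small 0.98 [ 0.478 -0.221  0.07 ] [281. 202.]
(np.float64(278.2451967499008), np.float64(213.2793483972518))
t 25.23 at [ 0.4756 -0.2248  0.2038] F [-0.6 -0.2 -0.3] open 1.001 ff 0.0
turn [-0. -0. -0.]
[0.475, -0.225, 0.073] shift mm [ -0.2  -0.6 130.8]
```

View pics/w10c.png

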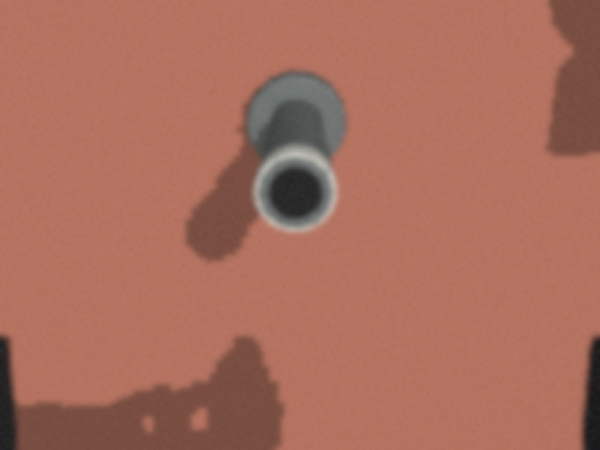

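The S mouth is at (278.5,213), which matches the prediction.

Emit:
send_rows(rows="0 0 0 0 0 0.0563 1;0 0 0 0 0 0.1188 1;0 0 0 0 0 0.1563 1;0 0 0 0 0 0.1638 1;0 0 0 0 0 0.1638 -0.5;0 0 0 0 0 0.1638 -1;0 0 0 0 0 0.1638 -1;0 0 0 0 0 0.1638 -1")

```text
time: 26.22
eef_pos: [0.4761, -0.2253, 0.0739]
tcp_rot: [0.733, 0.68, 0.0, 0.001]
contact_force: [-0.6, -0.7, 2.5]
opening: 0.219
finger_force: 48.5
```

In the tool's units: -75 mm / 800 = -0.0938, -40 mm / 800 = -0.05.

Emit:
send_rows(rows="0 0 0 0 0 0 -1;0 0 0 0 0 0 -1;0 0 0 0 0 -0.0025 -1;0 0 0 0 0 -0.0125 -1;0 0 0 0 0 -0.05 -1;0 0 0 0 0 -0.0938 -1;0 0 0 0 0 -0.0938 -1;0 0 0 0 0 -0.0938 -1")

```text
time: 27.22
eef_pos: [0.4748, -0.2244, 0.1467]
tcp_rot: [0.733, 0.68, -0.0, -0.001]
contact_force: [0.2, -0.2, -2.8]
opening: 0.222
finger_force: 49.1
```

```bash
python3 g.py .475 .10 .148 .652 .109 .148; python3 wr.py w11
```

```text
t 27.23 at [ 0.4748 -0.2244  0.1467] F [ 0.2 -0.2 -2.8] open 0.222 ff 49.1
turn [-0.1 -0.1 -0. ]
[0.475, 0.1, 0.148] shift mm [323.5 -24.4  -1. ]
[0.652, 0.109, 0.148] shift mm [345.9 151.4  -1.2]
[ 0.4745 -0.2242  0.146 ] cam [ 0.481 -0.155  0.267]
punch_extra_large 0.76 [ 0.626 -0.135  0.043] [502.  68.]
punch_small 0.8 [ 0.479 -0.218  0.151] [288. 281.]
```

In the tool's units: 324 mm / 800 = 0.405, 315 mm / 800 = 0.3938.

Emit:
send_rows(rows="0 0 0 0.0438 -0.0038 0 -1;0 0 0 0.1 -0.0075 0 -1;0 0 0 0.1625 -0.0125 0 -1;0 0 0 0.225 -0.0175 0 -1;0 0 0 0.2875 -0.0213 0 -1;0 0 0 0.35 -0.0263 0 -1;0 0 0 0.3938 -0.03 0 -1;0 0 0 0.405 -0.03 0 -1")

```text
time: 28.48
eef_pos: [0.4755, 0.1017, 0.1472]
tcp_rot: [0.732, 0.681, -0.0, -0.0]
contact_force: [0.3, -0.7, -1.6]
opening: 0.22
finger_force: 49.1
```

In the tool's units: 176 mm / 800 = 0.22, 160 mm / 800 = 0.2.

Emit:
send_rows(rows="0 0 0 0.005 0.045 0 -1;0 0 0 0.0125 0.1 0 -1;0 0 0 0.02 0.1563 0 -1;0 0 0 0.025 0.2 0 -1;0 0 0 0.0275 0.22 0 -1;0 0 0 0.0275 0.22 0 -1;0 0 0 0.0275 0.22 0 -1;0 0 0 0.0275 0.22 0 -1")

```text
time: 29.48
eef_pos: [0.6525, 0.1084, 0.1476]
tcp_rot: [0.733, 0.68, -0.0, -0.0]
contact_force: [-0.7, 0.2, -2.3]
opening: 0.222
finger_force: 49.2
```

```bash
python3 g.py .652 .109 .086
```

```text
t 29.48 at [0.6525 0.1084 0.1476] F [-0.7  0.2 -2.3] open 0.222 ff 49.2
turn [-0.   0.  -0.1]
[0.652, 0.109, 0.086] shift mm [ 0.6 -0.5 61.6]
```

In the tool's units: 63.5 mm / 800 = 0.0794, 62 mm / 800 = 0.0775.

Emit:
send_rows(rows="0 0 0 0 0 0.0313 -1;0 0 0 0 0 0.0563 -1;0 0 0 0 0 0.07 -1;0 0 0 0 0 0.075 -1;0 0 0 0 0 0.0775 -1;0 0 0 0 0 0.0794 -1;0 0 0 0 0 0.0794 -1;0 0 0 0 0 0.0794 -1")

```text
time: 30.48
eef_pos: [0.6539, 0.1086, 0.086]
tcp_rot: [0.733, 0.68, 0.0, 0.0]
contact_force: [-2.8, 0.1, 6.3]
opening: 0.22
finger_force: 50.0
```

In the tool's units: -130 mm / 800 = -0.1625, -95 mm / 800 = -0.1188.

Emit:
send_rows(rows="0 0 0 0 0 0 -0.45;0 0 0 0 0 0 -0.3;0 0 0 0 0 0 0.3;0 0 0 0 0 0 1;0 0 0 0 0 0 1;0 0 0 0 0 -0.05 1;0 0 0 0 0 -0.1188 1;0 0 0 0 0 -0.1625 1")

```text
time: 31.48
eef_pos: [0.6543, 0.1086, 0.2177]
tcp_rot: [0.733, 0.68, 0.001, 0.001]
contact_force: [-0.1, 0.3, -1.3]
opening: 1.005
finger_force: 0.0
```

In the tool's units: -180 mm / 800 = -0.225, -170 mm / 800 = -0.2125.

Emit:
send_rows(rows="0 0 0 0 -0.05 0 1;0 0 0 0 -0.1125 0 1;0 0 0 0 -0.175 0 1;0 0 0 0.0375 -0.2125 0 1;0 0 0 0.1 -0.225 0 1;0 0 0 0.15 -0.225 0 1;0 0 0 0.15 -0.225 0 1;0 0 0 0.15 -0.225 0 1")

```text
time: 32.48
eef_pos: [0.4828, 0.2416, 0.2142]
tcp_rot: [0.733, 0.68, -0.0, 0.0]
contact_force: [-0.4, -0.3, 0.1]
opening: 0.997
finger_force: 0.0
```

```bash
python3 g.py; python3 - <<'E'
from h import *
a=[]
for n in ['top','side']:
    pic=ctrl.read_camera(n); a.append(pic['color'][60:340,130:480] )
    for t in P:
        for r in ctrl.look_for(pic,t)[:1]: print(n,t,round(r['p'],2),w(pic,r['position']).round(3))
cv2.imwrite('pics/c2.png',np.hstack(a)[:,:,::-1])
E
```

```text
t 32.48 at [0.4828 0.2416 0.2142] F [-0.4 -0.3  0.1] open 0.997 ff 0.0
turn [-0.  0. -0.]
top punch_extra_large 0.6 [ 0.624 -0.187  0.088]
top punch_large 0.62 [ 0.642 -0.051  0.126]
top punch_medium 0.92 [0.643 0.027 0.115]
top punch_small 0.83 [0.651 0.102 0.056]
side punch_extra_large 0.91 [ 0.634 -0.118  0.119]
side punch_large 0.78 [ 0.638 -0.035  0.098]
side punch_medium 0.81 [0.646 0.035 0.084]
side punch_small 0.66 [0.649 0.114 0.065]
```

View pics/c2.png

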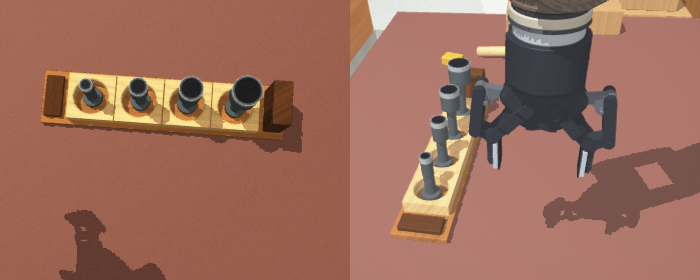

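All four punches stand upright in their wells, with XL by the post and then L, M and S down to the cap end. The arm is clear, so I'm handing it in.

```bash
python3 -c "from plant import ctrl; print(ctrl.sign_off())"
```

```text
the job is handed in; nothing more can be done
None
```

The job is handed in: all four punches stand upright in the rack, extra large next to the end post, then large, medium and small to the far end. None fell, and it took about 33 s of the 112 s allowed.

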